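# Load the tube rocker and start its programme

## Robot

A 7-joint arm with a two-finger parallel gripper is mounted at the origin on the work surface. World frame = base frame: x ahead of the robot, y to its left, z up, the work surface at z = 0. Lengths are in m, angles in rad, forces in N, time in s.
With the tool pointing down it reaches from about 0.35 to 0.9 m from the base axis. Payload 8.1 kg.
Tool frame: the origin (TCP) lies midway between the tips of the shut fingers; the grasp point (between the pads) lies 19 mm behind it; z points along the fingers, y is the line along which they close (so a half turn about z gives the same grasp; the last joint's range is limited). The gripper opens to 92 mm and grips with 3 to 60 N. Pads are 19 mm wide; open, the fingers measure 130 mm over their backs; the gripper's body (75 mm by 190 mm) begins 47 mm behind the grasp point.
Start: joints at [-1.322, 0.434, 0.025, 1.573, -0.012, 1.134, -0.075], TCP at [0.215, 0.587, 0.227] pointing down, gripper open.
Joint ranges: [-2.62, 2.62], [-0.44, 2.09], [-1.27, 1.32], [0.08, 2.57], [-1.32, 4.46], [0.12, 2], [-2.74, 2.74]. Speed limits (rad/s): [2.22, 2.22, 3.01, 3.01, 3.14, 3.14, 3.14].

## Interface

Orientations are given as a rotation vector (axis times angle).
In Python, from cell import arm gives the robot as it stands.
- The arm moves only by the tool carry_out, never from a script. Its arguments are lists of equal length, an entry for each row: "claw": the finger opening in cm, from 0 to 9.18; "delta_pos": the shift along the tool's x, y, z in cm, a list of three; "angular": the turn, a rotation vector about the tool's x, y, z in rad, a list of three. In form: {"claw": [claw, ...], "delta_pos": [[dx, dy, dz], ...], "angular": [[ax, ay, az], ...]}. A call has 1 to 20 rows; each row shifts and turns the commanded pose from where the row before left it, along the tool's axes as they then stand; what a row does not reach is not made up. A row lasts 1/10 s, in which the tool goes at most 50 mm and 8.59 degrees, less where a joint would pass 70% of its speed; a pose out of reach is approached as far as the arm can. A call with a gripper value outside its range is refused whole. The fingers move at their own pace and stop on an object; "force" is the grip in N (left out, the last holds). Time passes only in rows, so rows that do not move let the fingers close. It gives the time, the measured TCP pose, the force, the opening and the grip force at its end, in the units of the state.
- arm.observe(): the state, without advancing time (a new reading comes with each control period).
- arm.get_image(name): name is "scene" or "top" or "wrist"; returns a dict with "frame" (480x640x3 uint8, red, green, blue), "mtx" (3x3 intrinsics, pixels), "dist" ([k1, k2, p1, p2, k3] as OpenCV has them; the pictures are not rectified), "T" (4x4, takes a point from camera to world coordinates). Camera axes: x right, y down, z forward; pixel columns grow to the right and rows downward; lengths in m; the calibration is good to about 2 mm. A picture is of the moment at which its call begins. There is no depth.
- arm.sign_off(): hands the job in; it is judged then, once.
Trained networks look in a picture, given as the dict that the camera call returned (one of the last four; its "shot" number tells which), for a name from the list of things; names that differ only in an ending like _2 or _b are one class to them, and where a whole thing is asked for, a point or a joint stands for the part that bears it (a point fixed in the world has none). Each returns a list of dicts, best first, with "conf" (0 to 1); they miss things now and then, are a little off and sometimes report something else, mostly with a low value. They report only what shows in the picture. A call takes as long as a camera call. They do not tell look-alikes from the thing itself.
- arm.look_for(label, picture): "centre" ([column, row] as shares, 0 to 1, of the picture: columns of its width, rows of its height, amid what is visible of it).
- arm.trace(label, picture): "region" (480x640 bool, what is visible of it) and "centre" ([column, row] as shares, 0 to 1, of the picture: columns of its width, rows of its height, amid what is visible of it).
- arm.place_of(label, picture): "centre" ([column, row] as shares, 0 to 1, of the picture: columns of its width, rows of its height: a listed point, or the origin of a listed thing).
The state is a dict: "clock": time; "joints": joint angles; "dq": joint speeds; "joint_efforts": joint torques, N m; "position": TCP position; "ee_rot": TCP orientation; "force": force on the tool from outside, world axes, zero at the start; "ft_torque": the same for the moment, N m; "width": opening from 0.0 (shut) to 1.0 (fully open); "gripper_force": force on a finger pad.
Only numpy, scipy, OpenCV 4.12 (cv2) and the standard library are available. Lean on these libraries where they do the work, as an engineer would, in place of code of your own. Each camera call takes 0.05 s, during which the arm holds its last target. There are 200 camera calls.

## Task

Load the tube rocker and start it: lay every blue-capped tube lying on the bench into its own cradle on the rocker, caps on the side away from the robot, and swing the black cover fully aside off the key panel. Only when all tubes are in and the cover is aside, press the keys fully down one at a time in the order blue, white, yellow, green, never the red one; then swing the cover fully back over the keys. Tubes must end up resting in the cradles, and the other things on the bench must stay standing where they are.

Things in the scene. Friction and masses are not known exactly. Their poses are not given: they have to be found in the camera images.
- rocker: fixed grey tube rocker, 220 (x) x 345 mm (y from -165 to 180), deck 50 mm above the bench, may stand slightly turned. Origin on the bench; x away from the robot, y left, z up. Keys at its left end under the black cover. Four cradles (black V forks in pairs) on the right: a tube lies along x; a seated tube's middle is at x = 20, z = 86 and y = -145, -87, -29 or 29 mm in this frame.
- rocker_front (a point): middle of the deck's near edge before the cradles, in the rocker's frame x = -110, y = -58, z = 50 mm; same axes. A cradle's two V forks are 52 mm apart along x (middle to middle), each 8 mm thick; their faces slope at 45 degrees and centre the 28 mm barrel; open top 41 mm wide, fork tops level with a seated tube's axis, 36 mm above the deck.
- cover (a joint): black cover plate, 158 x 122 x 4 mm, top 82 mm above the bench, on one upright pin at rocker x = 50, y = 162 mm. 0 rad = fully over the keys; grows as it swings clockwise seen from above, its near end out to the left; stop at 1.6 rad = fully aside. Light friction (0.05 N m), stays where left. It carries the orange knob.
- cover_knob (a point): orange upright round knob on the cover, 18 mm diameter, rising 30 mm from the plate. This point is on its axis 22 mm above the plate's top (104 mm above the bench), 107 mm from the pin, and moves with the cover.
- key_blue (a joint): blue spring key: 0 m = up, 0.006 m = fully down; upright travel, about 1.5 N to start and 5 N fully down, springs back
- key_blue_top (a point): centre of the top of the blue key cap (22 mm diameter, in a 38 mm black ring housing 12 mm high; the cap's top is 22 mm above the deck when up; keys are 42 mm apart; which colour sits where varies)
- key_white (a joint): white spring key: 0 m = up, 0.006 m = fully down; upright travel, about 1.5 N to start and 5 N fully down, springs back
- key_white_top (a point): centre of the top of the white key cap (22 mm diameter, in a 38 mm black ring housing 12 mm high; the cap's top is 22 mm above the deck when up; keys are 42 mm apart; which colour sits where varies)
- key_yellow (a joint): yellow spring key: 0 m = up, 0.006 m = fully down; upright travel, about 1.5 N to start and 5 N fully down, springs back
- key_yellow_top (a point): centre of the top of the yellow key cap (22 mm diameter, in a 38 mm black ring housing 12 mm high; the cap's top is 22 mm above the deck when up; keys are 42 mm apart; which colour sits where varies)
- key_green (a joint): green spring key: 0 m = up, 0.006 m = fully down; upright travel, about 1.5 N to start and 5 N fully down, springs back
- key_green_top (a point): centre of the top of the green key cap (22 mm diameter, in a 38 mm black ring housing 12 mm high; the cap's top is 22 mm above the deck when up; keys are 42 mm apart; which colour sits where varies)
- key_red (a joint): red spring key: 0 m = up, 0.006 m = fully down; upright travel, about 1.5 N to start and 5 N fully down, springs back
- key_red_top (a point): centre of the top of the red key cap (22 mm diameter, in a 38 mm black ring housing 12 mm high; the cap's top is 22 mm above the deck when up; keys are 42 mm apart; which colour sits where varies)
- tube1: capped sample tube, may be absent. Whitish barrel 28 mm diameter, 84 mm clear length; hexagonal blue cap (36 mm across flats, 20 mm long) at one end, hexagonal pale foot (36, 12 mm long) at the other; 116 mm overall, 65 g. Lies on its hexagons, axis 18 mm up. Origin on the axis at the middle of the barrel; x along the axis towards the cap, whose centre is 52 mm from the origin.
- tube2: capped sample tube, may be absent. Whitish barrel 28 mm diameter, 84 mm clear length; hexagonal blue cap (36 mm across flats, 20 mm long) at one end, hexagonal pale foot (36, 12 mm long) at the other; 116 mm overall, 65 g. Lies on its hexagons, axis 18 mm up. Origin on the axis at the middle of the barrel; x along the axis towards the cap, whose centre is 52 mm from the origin.
- tube3: capped sample tube, may be absent. Whitish barrel 28 mm diameter, 84 mm clear length; hexagonal blue cap (36 mm across flats, 20 mm long) at one end, hexagonal pale foot (36, 12 mm long) at the other; 116 mm overall, 65 g. Lies on its hexagons, axis 18 mm up. Origin on the axis at the middle of the barrel; x along the axis towards the cap, whose centre is 52 mm from the origin.
- tube4: capped sample tube, may be absent. Whitish barrel 28 mm diameter, 84 mm clear length; hexagonal blue cap (36 mm across flats, 20 mm long) at one end, hexagonal pale foot (36, 12 mm long) at the other; 116 mm overall, 65 g. Lies on its hexagons, axis 18 mm up. Origin on the axis at the middle of the barrel; x along the axis towards the cap, whose centre is 52 mm from the origin.
- beaker: loose bystander, to be left standing where it is: glass beaker, 68 mm diameter, 75 mm tall; origin at the centre of its underside
- jar: loose bystander, to be left standing where it is: amber jar with white cap, 56 mm diameter, 70 mm tall; origin at the centre of its underside
- dish: loose bystander, to be left standing where it is: glass dish, 90 mm diameter, 16 mm tall; origin at the centre of its underside
- stirbar_case: loose bystander, to be left standing where it is: yellow flat case, 60 x 90 x 22 mm; origin at the centre of its underside
- wash_bottle: loose bystander, to be left standing where it is: white bottle with red cap, 64 mm diameter, 140 mm tall; origin at the centre of its underside
- timer: loose bystander, to be left standing where it is: white bench timer block, 60 x 60 x 30 mm; origin at the centre of its underside
Mind the look-alikes: they are no part of the job. What is shaped like the tube1 but pink or turquoise is not meant.

How it is judged:
On the way, in this order (a step that is already met when the one before it is completed fails the run):
1. every tube lies in a cradle, cap away from the robot, and the cover is swung aside (beyond 1.2 rad) (x of tube1 in the frame of rocker between 0.004 and 0.036 m and z of tube1 in the frame of rocker between 0.0798 and 0.0918 m and angle between the x axis of each of tube1, tube2, tube3, tube4 and the x axis of rocker, either way round below 0.12 rad and x of rocker_front in the frame of tube1 below -0.05 m and (y of tube1 in the frame of rocker between -0.153 and -0.137 m or y of tube1 in the frame of rocker between -0.095 and -0.079 m or y of tube1 in the frame of rocker between -0.037 and -0.021 m or y of tube1 in the frame of rocker between 0.021 and 0.037 m) and x of tube2 in the frame of rocker between 0.004 and 0.036 m and z of tube2 in the frame of rocker between 0.0798 and 0.0918 m and x of rocker_front in the frame of tube2 below -0.05 m and (y of tube2 in the frame of rocker between -0.153 and -0.137 m or y of tube2 in the frame of rocker between -0.095 and -0.079 m or y of tube2 in the frame of rocker between -0.037 and -0.021 m or y of tube2 in the frame of rocker between 0.021 and 0.037 m) and x of tube3 in the frame of rocker between 0.004 and 0.036 m and z of tube3 in the frame of rocker between 0.0798 and 0.0918 m and x of rocker_front in the frame of tube3 below -0.05 m and (y of tube3 in the frame of rocker between -0.153 and -0.137 m or y of tube3 in the frame of rocker between -0.095 and -0.079 m or y of tube3 in the frame of rocker between -0.037 and -0.021 m or y of tube3 in the frame of rocker between 0.021 and 0.037 m) and x of tube4 in the frame of rocker between 0.004 and 0.036 m and z of tube4 in the frame of rocker between 0.0798 and 0.0918 m and x of rocker_front in the frame of tube4 below -0.05 m and (y of tube4 in the frame of rocker between -0.153 and -0.137 m or y of tube4 in the frame of rocker between -0.095 and -0.079 m or y of tube4 in the frame of rocker between -0.037 and -0.021 m or y of tube4 in the frame of rocker between 0.021 and 0.037 m) and value of joint cover above 1.2 rad), for 0.2 s.
2. the blue key pressed down on its own (value of joint key_blue above 0.0045 m and value of joint each of key_white, key_yellow, key_green, key_red below 0.002 m), for 0.05 s.
3. the white key pressed down on its own (value of joint key_white above 0.0045 m and value of joint each of key_blue, key_yellow, key_green, key_red below 0.002 m), for 0.05 s.
4. the yellow key pressed down on its own (value of joint key_yellow above 0.0045 m and value of joint each of key_blue, key_white, key_green, key_red below 0.002 m), for 0.05 s.
5. the green key pressed down on its own (value of joint key_green above 0.0045 m and value of joint each of key_blue, key_white, key_yellow, key_red below 0.002 m), for 0.05 s.
At the end, for the whole second after the job is handed in: Every tube present rests in a cradle: origin within 16 mm along, 8 mm across and 6 mm in height of the cradle's middle, axis within 0.12 rad of the rocker's x, cap on the far side, at rest; cover closed to within 0.15 rad; all keys up (x of tube1 in the frame of rocker between 0.004 and 0.036 m and z of tube1 in the frame of rocker between 0.0798 and 0.0918 m and angle between the x axis of each of tube1, tube2, tube3, tube4 and the x axis of rocker, either way round below 0.12 rad and x of rocker_front in the frame of tube1 below -0.05 m and (y of tube1 in the frame of rocker between -0.153 and -0.137 m or y of tube1 in the frame of rocker between -0.095 and -0.079 m or y of tube1 in the frame of rocker between -0.037 and -0.021 m or y of tube1 in the frame of rocker between 0.021 and 0.037 m) and x of tube2 in the frame of rocker between 0.004 and 0.036 m and z of tube2 in the frame of rocker between 0.0798 and 0.0918 m and x of rocker_front in the frame of tube2 below -0.05 m and (y of tube2 in the frame of rocker between -0.153 and -0.137 m or y of tube2 in the frame of rocker between -0.095 and -0.079 m or y of tube2 in the frame of rocker between -0.037 and -0.021 m or y of tube2 in the frame of rocker between 0.021 and 0.037 m) and x of tube3 in the frame of rocker between 0.004 and 0.036 m and z of tube3 in the frame of rocker between 0.0798 and 0.0918 m and x of rocker_front in the frame of tube3 below -0.05 m and (y of tube3 in the frame of rocker between -0.153 and -0.137 m or y of tube3 in the frame of rocker between -0.095 and -0.079 m or y of tube3 in the frame of rocker between -0.037 and -0.021 m or y of tube3 in the frame of rocker between 0.021 and 0.037 m) and x of tube4 in the frame of rocker between 0.004 and 0.036 m and z of tube4 in the frame of rocker between 0.0798 and 0.0918 m and x of rocker_front in the frame of tube4 below -0.05 m and (y of tube4 in the frame of rocker between -0.153 and -0.137 m or y of tube4 in the frame of rocker between -0.095 and -0.079 m or y of tube4 in the frame of rocker between -0.037 and -0.021 m or y of tube4 in the frame of rocker between 0.021 and 0.037 m) and linear speed of each of tube1, tube2, tube3, tube4 below 0.03 m/s and value of joint cover below 0.15 rad and value of joint each of key_blue, key_white, key_yellow, key_green, key_red below 0.0015 m); the robot touches nothing.
It fails at once if the red key is pressed (more than 3 mm) (value of joint key_red above 0.003 m).
It fails at once if a bystander is shoved more than 6 cm or tipped over (distance of any of beaker, jar, dish, stirbar_case, wash_bottle, timer from where it was at the start of the episode above 0.06 m or angle between any of beaker, jar, dish, stirbar_case, wash_bottle, timer's own z axis and vertical above 0.6 rad).
Of tube1, tube2, tube3, tube4 only 2 to 4 are there at a start; the rules pass over those that are not, and their reading is None.
At some moment in a run one of tube1, tube2, tube3, tube4 may be knocked a few centimetres aside while the robot is not near it.
Once in a run the grip may slacken for a moment while it holds something.
It also fails if it takes over 210 s, if anything falls off the work surface, if the arm or the gripper's body presses on something with over 40 N, if the wrist force passes 120 N, or if a joint passes its speed limit or range.

## Working session

There is one attempt and no reset: what is moved stays moved. The work goes in short steps, Python scripts to look and compute and a tool call to move; the robot and the scene stay as the last step left them, time stands still between calls to the robot, and variables do not carry over. Pictures are saved under pics/ and viewed, at most 15 in all, crops included, and the job is handed in when it is done.

Besides the shell and the picture viewer there is one more tool, called after "Emit:" as name(argument=value, ...) on one line, values as JSON. carry_out: Moves the arm, as the interface text tells. Its arguments: {"type":"object","properties":{"claw":{"type":"array","items":{"type":"number"}},"delta_pos":{"type":"array","items":{"type":"array","items":{"type":"number"}}},"angular":{"type":"array","items":{"type":"array","items":{"type":"number"}}},"force":{"type":"number"}},"required":["claw","delta_pos","angular"]}

```bash
ls; mkdir -p pics
python3 - <<'E'
from cell import arm
import cv2
s=arm.observe(); print({k:(s[k] if not hasattr(s[k],'tolist') else s[k].tolist()) for k in s})
for n in ["top","scene"]:
    p=arm.get_image(n); cv2.imwrite(f"pics/{n}0.png",p["frame"][:,:,::-1]); print(n,p["mtx"],p["dist"],p["T"])
E
```

```text
pics
{'clock': 0.0, 'joints': [-1.3216256082644555, 0.4351623764870285, 0.024980882738136884, 1.5741157930188245, -0.011571140831807008, 1.1339814558218861, -0.07511727170454051], 'dq': [0.0002708436005194329, -0.0015889135830504707, -0.0007181752755009587, 0.0008370987291231823, -0.0002976861816365773, -0.0003129020406433253, 0.00031814521921895965], 'joint_efforts': [-0.0011835141413030215, -66.78317785263062, 0.9842341393232346, -31.448071002960205, -0.06065411260351539, 0.04275556071661413, 0.0002034617364188307], 'position': [0.215241082355669, 0.5862209523051525, 0.2259754863798848], 'ee_rot': [-0.5498249839219058, -3.0930016564651073, 0.002386430754053137], 'force': [-1.0565876569143346, 0.44950212118256455, -0.5485599134302558], 'ft_torque': [0.022031712417501865, -0.03061038468519874, -0.03290262110063758], 'gripper_force': 0.0, 'width': 0.9997563882845746}
top [[503.15772061   0.         320.74558049]
 [  0.         503.15772061 242.4518447 ]
 [  0.           0.           1.        ]] [0.00612044 0.         0.         0.         0.        ] [[-0.01456277 -0.99660763  0.081001    0.36263691]
 [-0.999854    0.01523857  0.00773117 -0.00967026]
 [-0.00893928 -0.08087659 -0.99668404  1.5267831 ]
 [ 0.          0.          0.          1.        ]]
scene [[490.69823894   0.         306.55337747]
 [  0.         490.69823894 252.91677241]
 [  0.           0.           1.        ]] [-0.02632622  0.          0.          0.          0.        ] [[-0.05196961  0.79394255 -0.6057676   1.17937112]
 [ 0.99861794  0.04607411 -0.02528625  0.04851444]
 [ 0.00783437 -0.60624451 -0.79523972  1.00936151]
 [ 0.          0.          0.          1.        ]]
```

View pics/top0.png

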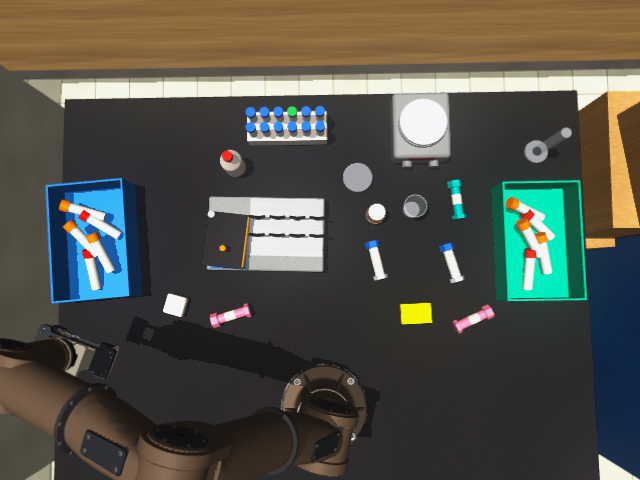

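View pics/scene0.png

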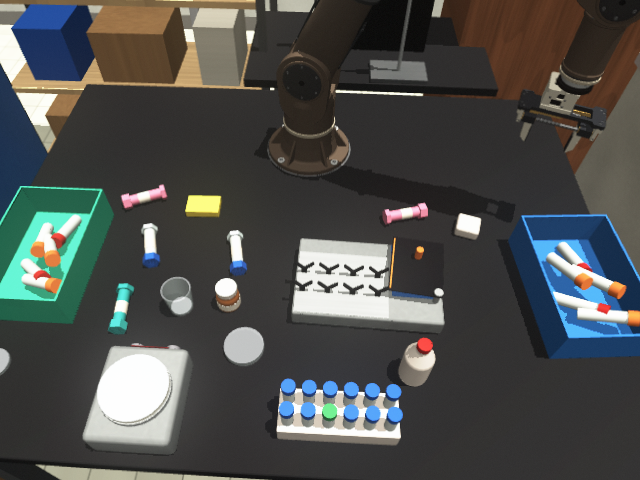

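Candidates for the tubes, in the top picture: blue-capped white tubes at (375,260) and (451,263). The look-alikes are pink at (231,315) and (474,319), turquoise at (457,199), the upright blue-capped rack at (287,122), and orange or red tubes in the trays. The two blue-capped lying tubes are the ones meant. The knob is at (222,248) and the pin at (211,214).

```bash
cat > h.py <<'E'
from cell import arm
import cv2, numpy as np
from scipy.spatial.transform import Rotation as R
def plane(p,uv,z):
    q=cv2.undistortPoints(np.array([[uv]],float),p["mtx"],np.array(p["dist"],float))[0,0]
    T=np.array(p["T"]); d=T[:3,:3]@[q[0],q[1],1]; o=T[:3,3]
    return o+d*(z-o[2])/d[2]
def proj(p,X):
    T=np.linalg.inv(np.array(p["T"])); X=np.atleast_2d(X)
    return cv2.projectPoints(X@T[:3,:3].T+T[:3,3],np.zeros(3),np.zeros(3),p["mtx"],np.array(p["dist"],float))[0][:,0]
def px(c): return np.array([c[0]*640,c[1]*480])
def save(p,name,crop=None,s=1):
    f=p["frame"][:,:,::-1]
    if crop: f=f[crop[1]:crop[3],crop[0]:crop[2]]
    cv2.imwrite("pics/"+name,cv2.resize(f,None,fx=s,fy=s,interpolation=cv2.INTER_CUBIC))
def blue_tubes(p,roi,z=0.018):
    # cap (blue) centroid and barrel (white) centroid inside roi (u0,v0,u1,v1)
    u0,v0,u1,v1=roi; f=p["frame"][v0:v1,u0:u1]; hsv=cv2.cvtColor(f,cv2.COLOR_RGB2HSV)
    b=cv2.inRange(hsv,(105,150,60),(130,255,255)); w=cv2.inRange(hsv,(0,0,130),(180,70,255))
    return b,w
E
python3 - <<'E'
from h import *
np.set_printoptions(precision=4,suppress=True)
for n in ["top","scene"]:
    p=arm.get_image(n)
    for l,z in [("tube1",.018),("rocker",0),("rocker_front",.05),("cover_knob",.104)]:
        for r in arm.place_of(l,p)[:6]:
            c=px(r["centre"]); print(n,l,round(r["conf"],2),c.round(1),plane(p,c,z))
    for r in arm.trace("tube1",p)[:6]:
        m=r["region"]; ys,xs=np.nonzero(m); hsv=cv2.cvtColor(p["frame"],cv2.COLOR_RGB2HSV)
        b=m&(cv2.inRange(hsv,(105,130,50),(130,255,255))>0)
        pts=np.array([plane(p,(x,y),.018)[:2] for x,y in zip(xs,ys)]); c=pts.mean(0); v=np.linalg.svd(pts-c)[2][0]
        t=(pts-c)@v
        out=[n,"trace",px(r["centre"]).round(),c,np.degrees(np.arctan2(v[1],v[0])).round(1),np.ptp(t).round(3),b.sum()]
        if b.sum()>5:
            by,bx=np.nonzero(b); out.append(plane(p,(bx.mean(),by.mean()),.022))
        print(*out)
    if n=="top": save(p,"c1.png",(190,185,480,340),2.7)
E
```

```text
top tube1 0.83 [471.6 318. ] [ 0.2539 -0.4416  0.018 ]
top tube1 0.81 [454.8 199.2] [ 0.6101 -0.4048  0.018 ]
top tube1 0.73 [232.5 313.4] [0.2773 0.2679 0.018 ]
top tube1 0.71 [376.8 262.4] [ 0.4227 -0.1649  0.018 ]
top tube1 0.69 [454.  264.8] [ 0.4121 -0.3954  0.018 ]
top rocker 0.96 [270.3 235.2] [0.5113 0.1558 0.    ]
top rocker_front 0.61 [283.4 269.6] [0.4044 0.1125 0.05  ]
top cover_knob 0.61 [222.4 249.1] [0.4635 0.2808 0.104 ]
top trace [450. 262.] [ 0.4207 -0.386 ] -164.1 0.118 95 [ 0.4658 -0.3725  0.022 ]
top trace [453. 203.] [ 0.6096 -0.4087] -174.0 0.12 0
top trace [231. 315.] [0.2711 0.2791] -72.8 0.12 0
top trace [471. 316.] [ 0.2516 -0.4425] -65.8 0.129 0
scene tube1 0.96 [405.2 211.2] [0.2658 0.278  0.018 ]
scene tube1 0.94 [125.5 308.6] [ 0.6123 -0.3973  0.018 ]
scene tube1 0.75 [146.8 246.4] [ 0.4269 -0.3932  0.018 ]
scene tube1 0.63 [144.5 195.1] [ 0.2478 -0.4451  0.018 ]
scene tube1 0.62 [234.8 249.4] [ 0.4236 -0.1664  0.018 ]
scene tube1 0.42 [205.2 208. ] [ 0.2862 -0.2672  0.018 ]
scene rocker 0.84 [363.7 288.2] [0.5112 0.1622 0.    ]
scene rocker_front 0.57 [344.  239.2] [0.3998 0.1098 0.05  ]
scene cover_knob 0.89 [419.  250.1] [0.4661 0.2819 0.104 ]
scene trace [149. 248.] [ 0.4251 -0.3857] 16.2 0.145 204 [ 0.4715 -0.3718  0.022 ]
scene trace [125. 309.] [ 0.6126 -0.4082] 6.5 0.139 0
scene trace [144. 199.] [ 0.2561 -0.4457] 114.3 0.117 0
scene trace [235. 253.] [ 0.4348 -0.1613] 12.3 0.144 202 [ 0.4822 -0.1503  0.022 ]
```

View pics/c1.png

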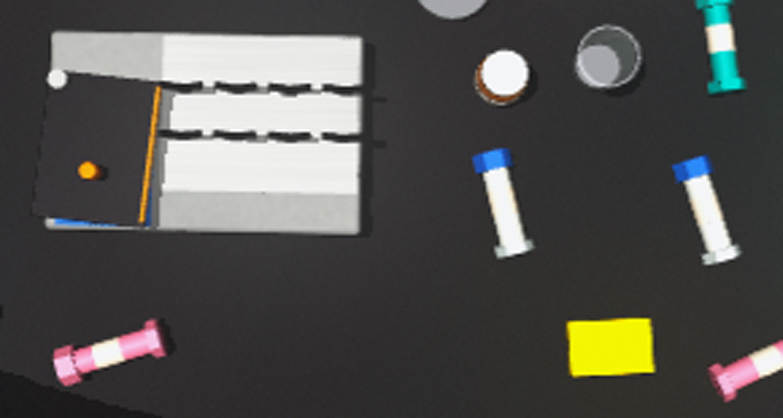

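The crop confirms two white tubes with blue hexagon caps, at crop (492,158) and (690,168), both caps pointing away from the robot. The pink and turquoise ones are excluded. The cover stands nearly closed, but slightly turned. Next I'll move above the rocker for a wrist view.

```bash
cat >> h.py <<'E'
def plan(xyz,yaw_deg):
    """rotation then shift (after turn) to reach world xyz, tool y at yaw from world y (ccw from above)"""
    s=arm.observe(); R0=R.from_rotvec(s["ee_rot"]); p0=np.array(s["position"])
    T=R.from_euler("z",yaw_deg,degrees=True)*R.from_matrix(np.diag([-1.,1,-1]))
    rv=(R0.inv()*T).as_rotvec(); d=T.inv().apply(np.array(xyz)-p0)*100
    print("pos",p0.round(4),"turn",rv.round(3),"shift cm",d.round(2),"n",int(np.ceil(max(np.linalg.norm(d)/4,0))),"turn rows",int(np.ceil(np.linalg.norm(rv)/.14)))
E
python3 - <<'E'
from h import *
plan((.47,.17,.32),0)
E
```

```text
pos [0.2154 0.5867 0.2268] turn [ 0.     0.    -0.352] shift cm [-25.46 -41.67  -9.32] n 13 turn rows 3
```

Emit:
carry_out(claw=[6,6,6,6,6,6,6,6,6,6,6,6,6,6,6,6,6,6,6,6], delta_pos=[[0,0,0],[0,0,0],[0,0,0],[0,0,-3.1],[0,0,-3.1],[0,0,-3.1],[-2,-3.2,0],[-2,-3.2,0],[-2,-3.2,0],[-2,-3.2,0],[-2,-3.2,0],[-2,-3.2,0],[-2,-3.2,0],[-2,-3.2,0],[-2,-3.2,0],[-2,-3.2,0],[-2,-3.2,0],[-2,-3.2,0],[-1.5,-3.2,0],[0,0,0]], angular=[[0,0,-0.12],[0,0,-0.12],[0,0,-0.112],[0,0,0],[0,0,0],[0,0,0],[0,0,0],[0,0,0],[0,0,0],[0,0,0],[0,0,0],[0,0,0],[0,0,0],[0,0,0],[0,0,0],[0,0,0],[0,0,0],[0,0,0],[0,0,0],[0,0,0]])

```text
clock: 2.7
position: [0.4726, 0.1654, 0.32]
ee_rot: [0.012, 3.14, -0.003]
force: [0.0, 0.7, -0.6]
width: 0.655
gripper_force: 0.0
```

Run:
```python
from h import *
np.set_printoptions(precision=4,suppress=True)
p=arm.get_image("wrist"); print(p["mtx"],p["dist"],p["T"]); save(p,"w1.png")
np.save("w1.npy",p,allow_pickle=True)
for l,z in [("rocker",0),("rocker_front",.05),("cover_knob",.104)]:
        for r in arm.place_of(l,p)[:3]:
            c=px(r["centre"]); print(l,round(r["conf"],2),c.round(1),plane(p,c,z))
plan((.5,.02,.30),0)
```

```text
[[384.6222   0.     320.7731]
 [  0.     384.6222 241.6313]
 [  0.       0.       1.    ]] [-0.0013  0.      0.      0.      0.    ] [[ 0.007   0.9614  0.275   0.3985]
 [ 1.     -0.0062 -0.0038  0.1659]
 [-0.0019  0.275  -0.9614  0.4784]
 [ 0.      0.      0.      1.    ]]
rocker_front 0.58 [263.4 137.1] [0.4037 0.1034 0.05  ]
cover_knob 0.69 [437.4 207. ] [0.4708 0.2797 0.104 ]
cover_knob 0.68 [316.7 228.6] [0.492  0.1604 0.104 ]
pos [0.4699 0.1719 0.3197] turn [ 0.001 -0.     0.002] shift cm [ -3.01 -15.19   1.97] n 4 turn rows 1
```

View pics/w1.png

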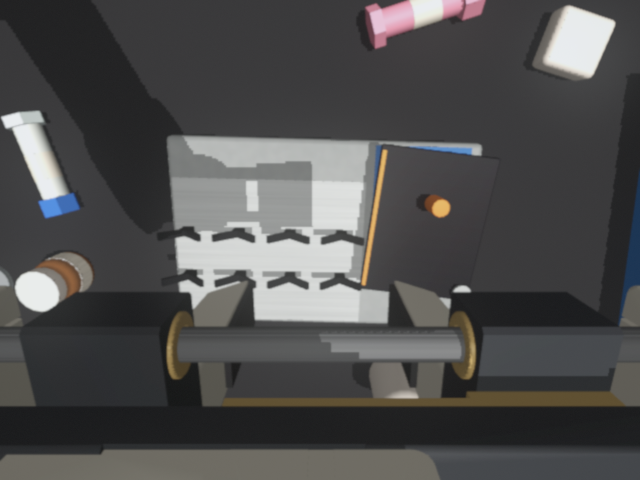

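Run:
```python
from h import *
from scipy.optimize import least_squares
np.set_printoptions(precision=4,suppress=True)
p=np.load("w1.npy",allow_pickle=True).item(); t=arm.get_image("top")
W=[((-.11,-.165,.05),(168,137)),((-.11,.18,.05),(481,144))]
Tt=[((.11,-.165,.05),(323.7,198.7)),((-.11,-.165,.05),(323,271.7)),((-.11,.18,.05),(207,269.8)),((.11,.18,.05),(208.9,196.9))]
def err(q,full=False):
    Rz=R.from_euler("z",q[2]).as_matrix(); o=np.array([q[0],q[1],0]); e=[]
    for pic,L,w in ((p,W,2),(t,Tt,3)):
        for X,uv in L: 
            e.append((plane(pic,uv,X[2])-(Rz@X+o))[:2])
    return np.array(e) if full else np.ravel(e)
r=least_squares(err,[.51,.16,0],loss="soft_l1",f_scale=.003); print("rocker",r.x[:2],np.degrees(r.x[2])); print(err(r.x,True)*1000)
for y in (-.145,-.087,-.029,.029):
    print("fork tip px guess", *[proj(p,R.from_euler("z",r.x[2]).apply([x,y,.072])+[r.x[0],r.x[1],0]).round(0)[0] for x in (-.006,.046)])
pin=R.from_euler("z",r.x[2]).apply([.05,.162,0])[:2]+r.x[:2]; k=plane(p,(439,206),.112)[:2]; k2=plane(t,(222.4,248),.108)[:2]
for kk in(k,k2): v=kk-pin; print("pin",pin,"knob",kk,np.linalg.norm(v),np.degrees(np.arctan2(v[1],v[0])-r.x[2]))
for l in ["tube1"]:
    for r_ in arm.trace(l,p) if False else []: pass
q=arm.get_image("wrist")
hsv=cv2.cvtColor(q["frame"],cv2.COLOR_RGB2HSV)
for r_ in arm.trace("tube1",q)[:3]:
    ys,xs=np.nonzero(r_["region"]); pts=np.array([plane(q,(x,y),.022)[:2] for x,y in zip(xs,ys)]); c=pts.mean(0); v=np.linalg.svd(pts-c)[2][0]; print(px(r_["centre"]),c,v,np.ptp((pts-c)@v),np.degrees(np.arctan2(v[1],v[0])))
for r_ in arm.place_of("tube1",q)[:3]: print(px(r_["centre"]),plane(q,px(r_["centre"]),.018),r_["conf"])
plan((.40,-.13,.25),14)
```

```text
rocker [0.5119 0.157 ] -1.7385842555390638
[[ 5.9662  5.2116]
 [ 5.1377 -2.3217]
 [-4.1187  2.3558]
 [-0.3354  0.983 ]
 [-0.1733 -3.305 ]
 [-3.738  -1.4831]]
fork tip px guess [181. 231.] [185. 275.]
fork tip px guess [235. 232.] [236. 277.]
fork tip px guess [288. 233.] [288. 278.]
fork tip px guess [341. 234.] [339. 279.]
pin [0.5667 0.3174] knob [0.4683 0.2788] 0.10579948464900427 -156.83231817171338
pin [0.5667 0.3174] knob [0.4664 0.28  ] 0.10708033766468451 -157.76583083495163
[ 36.672 162.912] [ 0.4322 -0.1607] [0.9773 0.2117] 0.12049914791344182 12.219882008739065
[410.304  20.304] [0.2795 0.2687] [-0.1903  0.9817] 0.12688745799691628 100.97279977501344
[ 34.816 160.176] [ 0.4284 -0.164   0.018 ] 0.86
[413.824  17.376] [0.2777 0.2706 0.018 ] 0.75
pos [0.47   0.1717 0.3197] turn [ 0.    -0.    -0.242] shift cm [ 14.1  -27.58   6.97] n 8 turn rows 2
```

The wrist view shows the tube at (40,165), jar at (55,280), knob at (438,207) and fork tips near rows 233 and 277. These agree with the fitted rocker, which is turned about -1.7°. Next I'll go above the first tube.

Emit:
carry_out(claw=[6,6,6,6,6,6,6,6,6,6,6,6,6,6], delta_pos=[[0,0,0],[0,0,0],[0.75,-3.4,0.8],[0.75,-3.4,0.8],[0.75,-3.4,0.8],[0.75,-3.4,0.8],[0.75,-3.4,0.8],[0.75,-3.4,0.8],[0.75,-3.4,0.8],[0.75,-3.4,0.8],[0.75,-3.4,0.8],[0.8,-3.2,0],[0,0,0],[0,0,0]], angular=[[0,0,-0.106],[0,0,-0.107],[0,0,0],[0,0,0],[0,0,0],[0,0,0],[0,0,0],[0,0,0],[0,0,0],[0,0,0],[0,0,0],[0,0,0],[0,0,0],[0,0,0]])

```text
clock: 4.5
position: [0.4682, -0.1755, 0.2477]
ee_rot: [0.333, -3.124, -0.0]
force: [0.4, 0.3, -0.2]
width: 0.654
gripper_force: 0.0
```

```bash
cat >> h.py <<'E'
def tube(pic,near=None,z=.02):
    """blue-capped tubes by trace: origin xy and axis deg (towards cap)"""
    hsv=cv2.cvtColor(pic["frame"],cv2.COLOR_RGB2HSV); bl=cv2.inRange(hsv,(105,130,50),(130,255,255))>0
    for r in arm.trace("tube1",pic):
        m=r["region"]; b=m&bl
        if b.sum()<20: continue
        ys,xs=np.nonzero(m); pts=np.array([plane(pic,(x,y),z)[:2] for x,y in zip(xs,ys)]); c=pts.mean(0); v=np.linalg.svd(pts-c,full_matrices=False)[2][0]
        by,bx=np.nonzero(b); bc=plane(pic,(bx.mean(),by.mean()),z)[:2]
        if (bc-c)@v<0: v=-v
        t=(pts-c)@v; mid=c+v*((t.min()+t.max())/2-.004)
        print("tube conf %.2f"%r["conf"],"px",px(r["centre"]).round(),"origin",mid.round(4),"capbased",(bc-.052*v).round(4),"len",np.ptp(t).round(4),"deg",np.degrees(np.arctan2(v[1],v[0])).round(1))
    for r in arm.place_of("tube1",pic)[:5]: print("  place",round(r["conf"],2),plane(pic,px(r["centre"]),.018).round(4))
E
python3 - <<'E'
from h import *
p=arm.get_image("wrist"); save(p,"w2.png"); tube(p); plan((.428,-.163,.25),12)
E
```

```text
tube conf 0.91 px [117. 111.] origin [ 0.4179 -0.3886] capbased [ 0.4201 -0.3877] len 0.1211 deg 16.5
  place 0.9 [ 0.6081 -0.4095  0.018 ]
  place 0.79 [ 0.4295 -0.1663  0.018 ]
  place 0.71 [ 0.418  -0.3874  0.018 ]
pos [ 0.4685 -0.174   0.2477] turn [0.001 0.    0.006] shift cm [ 3.73  1.92 -0.23] n 2 turn rows 1
```

View pics/w2.png

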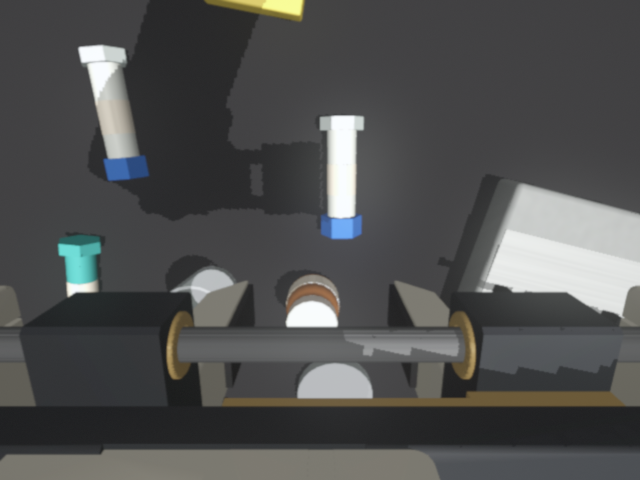

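The wrist view shows the blue-capped tube upright in the picture at (342,175), in line with the tool. The second tube is at (117,111), and the jar at (313,300) is clear of the fingers.

Run:
```python
from h import *
p=arm.get_image("wrist")
for uv,z in (((342,131),.028),((342,214),.028),((342,172),.03)): print(plane(p,uv,z).round(4))
plan((.429,-.164,.10),12); plan((.429,-.164,.004),12)
```

```text
[ 0.391  -0.1707  0.028 ]
[ 0.4688 -0.1524  0.028 ]
[ 0.4281 -0.162   0.03  ]
pos [ 0.4685 -0.1741  0.2478] turn [0.001 0.    0.006] shift cm [ 3.65  1.81 14.78] n 4 turn rows 1
pos [ 0.4685 -0.1741  0.2478] turn [0.001 0.    0.006] shift cm [ 3.65  1.81 24.38] n 7 turn rows 1
```

Emit:
carry_out(claw=[6,6,6,6,6,6,6,6,6,6,6,6,0,0,0,0,0,0], delta_pos=[[1.8,0.95,0],[1.85,0.95,0],[0,0,3],[0,0,3],[0,0,3],[0,0,3],[0,0,3],[0,0,3],[0,0,2.5],[0,0,2],[0,0,1.9],[0,0,0],[0,0,0],[0,0,0],[0,0,0],[0,0,0],[0,0,0],[0,0,0]], angular=[[0,0,0],[0,0,0],[0,0,0],[0,0,0],[0,0,0],[0,0,0],[0,0,0],[0,0,0],[0,0,0],[0,0,0],[0,0,0],[0,0,0],[0,0,0],[0,0,0],[0,0,0],[0,0,0],[0,0,0],[0,0,0]], force=25)

```text
clock: 6.5
position: [0.4289, -0.1646, 0.0042]
ee_rot: [-0.334, 3.123, 0.0]
force: [-0.6, 0.6, 6.6]
width: 0.299
gripper_force: 25.0
```

Emit:
carry_out(claw=[0,0,0,0,0,0,0,0,0,0,0,0,0,0], delta_pos=[[0,0,-2],[0,0,-3],[0,0,-4],[0,0,-4],[0,0,-3],[0,0,-2],[0,0,0],[0,0,0],[-1.6,3.5,0],[-1.6,3.5,0],[-1.6,3.5,0],[-1.6,3.5,0],[-1.6,3.5,0],[0,0,0]], angular=[[0,0,0],[0,0,0],[0,0,0],[0,0,0],[0,0,0],[0,0,0],[0,0,0.12],[0,0,0.12],[0,0,0],[0,0,0],[0,0,0],[0,0,0],[0,0,0],[0,0,0]])

```text
clock: 7.9
position: [0.5148, 0.0139, 0.1835]
ee_rot: [0.031, 3.141, 0.003]
force: [0.3, 0.1, -0.8]
width: 0.297
gripper_force: 25.0
```

Run:
```python
from h import *
p=arm.get_image("wrist"); save(p,"w3.png"); np.save("w3.npy",p,allow_pickle=True); s=arm.observe(); print(s["width"],s["gripper_force"])
for r in arm.place_of("rocker_front",p)[:2]: print(r["conf"],plane(p,px(r["centre"]),.05))
plan((.5275,.0115,.12),-1.7)
```

```text
0.3012932481929394 24.981782734394073
0.97 [0.40425625 0.10571341 0.05      ]
pos [0.513  0.0088 0.1835] turn [-0.    -0.001  0.005] shift cm [-1.44  0.32  6.35] n 2 turn rows 1
```

View pics/w3.png

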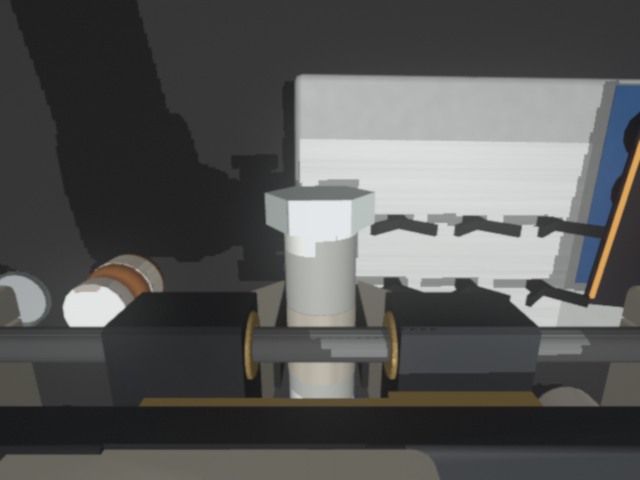

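The wrist view shows the held tube seen from the foot, at (320,210). The near deck edge runs from (297,77) to (618,82), and the near-row forks are centred at about (405,230) and (488,232).

Run:
```python
from h import *
p=np.load("w3.npy",allow_pickle=True).item()
np.set_printoptions(precision=4,suppress=True)
a=plane(p,(299,77),.05);b=plane(p,(610,82),.05);print("edge",a,b,np.degrees(np.arctan2(-(b-a)[0],(b-a)[1])))
for q in ((.5119,.157,-1.74),(.5149,.157,-1.74)):
    Rz=R.from_euler("z",q[2],degrees=True)
    f=lambda X:proj(p,Rz.apply(X)+[q[0],q[1],0]).round(0)[0].astype(int)
    im=p["frame"][:,:,::-1].copy()
    for y in (-.087,-.029,.029):
        for x in (-.01,-.002,.042):
            P=[f([x,y-.0205,.086]),f([x,y,.0655]),f([x,y+.0205,.086])]; cv2.polylines(im,[np.array(P)],False,(0,0,255) if x==-.01 else (0,255,0),1)
    P=[f(X) for X in ([.11,-.165,.05],[-.11,-.165,.05],[-.11,.18,.05])]; cv2.polylines(im,[np.array(P)],False,(255,0,255),1)
    cv2.imwrite(f"pics/o{int(q[0]*1e4)}.png",cv2.resize(im[50:320,280:640],None,fx=2.2,fy=2.2))
```

```text
edge [0.4034 0.0006 0.05  ] [0.4107 0.2203 0.05  ] -1.900268219033231
```

View pics/o5149.png

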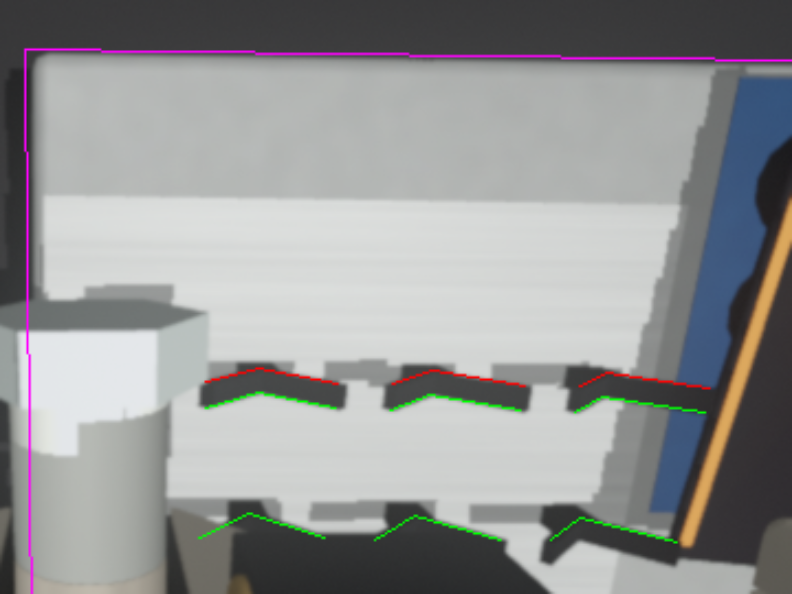

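The overlay with the rocker at (0.515, 0.157, -1.74°) matches the forks to within about 1-2 mm. I'll lower the first tube into the y = -145 cradle.

Emit:
carry_out(claw=[0,0,0,0,0,0,0,0,0], delta_pos=[[-1.75,0.35,0],[0,0,2.5],[0,0,2.5],[0,0,2],[0,0,1.5],[0,0,1],[0,0,1],[0,0,0.5],[0,0,0]], angular=[[0,0,0.005],[0,0,0],[0,0,0],[0,0,0],[0,0,0],[0,0,0],[0,0,0],[0,0,0],[0,0,0]])

```text
clock: 8.9
position: [0.5306, 0.0111, 0.0736]
ee_rot: [-0.05, -3.141, -0.0]
force: [-0.4, -0.3, -0.3]
width: 0.299
gripper_force: 25.0
```

Run:
```python
from h import *
s=arm.observe(); print(s["width"],s["force"]); plan((.5305,.0115,.073),-1.74)
p=arm.get_image("wrist"); save(p,"w4.png")
```

```text
0.2993664337559369 [-0.37523881 -0.29716031 -0.26673137]
pos [0.5306 0.0111 0.0736] turn [ 0.    -0.    -0.002] shift cm [0.02 0.04 0.06] n 1 turn rows 1
```

View pics/w4.png

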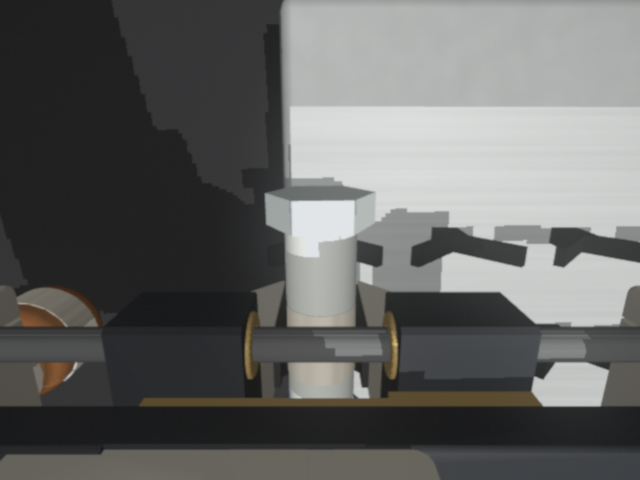

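Emit:
carry_out(claw=[4.5,4.5,4.5,4.5,4.5,4.5,4.5,4.5,4.5,6,6,6,6,6,6,6,6,6,6,6], delta_pos=[[0,0,0],[0,0,0],[0,0,0],[0,0,-1.5],[0,0,-3.5],[0,0,-4],[0,0,-3.6],[0,0,0],[0,0,0],[0,0,0],[2.1,-3.5,0],[2.1,-3.5,0],[2.1,-3.5,0],[2.1,-3.5,0],[2.1,-3.5,0],[2.1,-3.5,0],[2.1,-3.5,0],[2.1,-3.5,0],[2.1,-3.5,0],[2.1,-3.5,0]], angular=[[0,0,0],[0,0,0],[0,0,0],[0,0,0],[0,0,0],[0,0,0],[0,0,0],[0,0,-0.1],[0,0,-0.1],[0,0,-0.11],[0,0,0],[0,0,0],[0,0,0],[0,0,0],[0,0,0],[0,0,0],[0,0,0],[0,0,0],[0,0,0],[0,0,0]])

```text
clock: 10.95
position: [0.4243, -0.3846, 0.1999]
ee_rot: [-0.436, 3.111, -0.0]
force: [1.0, -0.6, 0.6]
width: 0.653
gripper_force: 0.0
```

Emit:
carry_out(claw=[6,6], delta_pos=[[0,0,0],[0,0,0]], angular=[[0,0,0],[0,0,0]])

```text
clock: 11.15
position: [0.4241, -0.3841, 0.1997]
ee_rot: [0.431, -3.112, 0.0]
force: [0.6, -0.1, 0.3]
width: 0.653
gripper_force: 0.0
```

Run:
```python
from h import *
p=arm.get_image("wrist"); save(p,"w5.png"); np.save("w5.npy",p,allow_pickle=True); tube(p); plan((.419,-.388,.004),16)
t=arm.get_image("top"); save(t,"t5.png",(190,185,480,340),2.7); print("top"); tube(t); tube(t,z=.086)
```

```text
tube conf 0.60 px [319. 214.] origin [ 0.4223 -0.3879] capbased [ 0.423  -0.3875] len 0.1231 deg 16.3
  place 0.95 [ 0.6075 -0.4062  0.018 ]
  place 0.85 [ 0.4186 -0.3883  0.018 ]
pos [ 0.4256 -0.3817  0.1996] turn [0.001 0.    0.001] shift cm [ 0.81 -0.42 19.56] n 5 turn rows 1
top
tube conf 0.58 px [316. 228.] origin [0.5373 0.0137] capbased [0.5401 0.014 ] len 0.1213 deg -0.8
tube conf 0.53 px [449. 249.] origin [ 0.4167 -0.3891] capbased [ 0.417 -0.389] len 0.1171 deg 20.1
  place 0.74 [ 0.6098 -0.4105  0.018 ]
  place 0.68 [0.2746 0.2677 0.018 ]
  place 0.58 [ 0.4135 -0.3908  0.018 ]
tube conf 0.58 px [316. 228.] origin [0.5294 0.0127] capbased [0.5301 0.013 ] len 0.116 deg -0.8
tube conf 0.53 px [449. 249.] origin [ 0.4141 -0.3725] capbased [ 0.4124 -0.3732] len 0.112 deg 20.1
  place 0.74 [ 0.6098 -0.4105  0.018 ]
  place 0.68 [0.2746 0.2677 0.018 ]
  place 0.58 [ 0.4135 -0.3908  0.018 ]
```

View pics/w5.png

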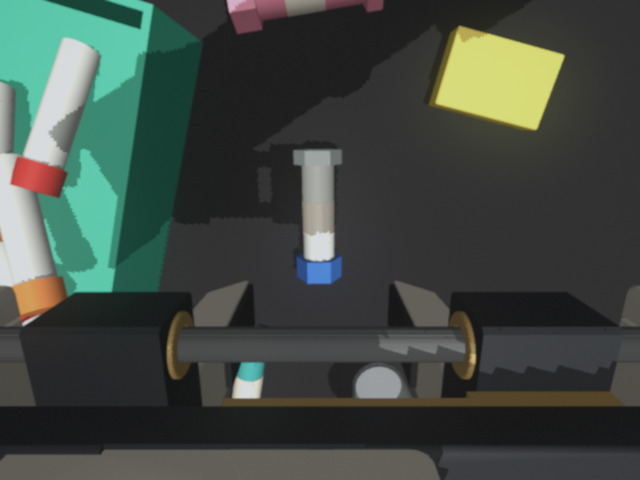

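View pics/t5.png

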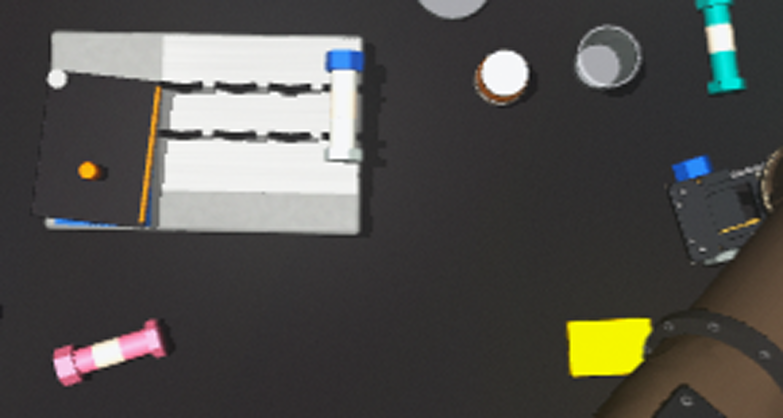

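The first tube lies in the rightmost cradle at crop (343,105), measured at (0.529, 0.013), with its cap on the far side. The second tube is under the gripper at wrist (319,214), about 16°.

Run:
```python
from h import *
p=arm.get_image("wrist"); tube(p); plan((.420,-.388,.004),16)
print(plane(p,(318,206),.03),p["T"][:3,3])
```

```text
tube conf 0.88 px [318. 212.] origin [ 0.4222 -0.3877] capbased [ 0.4229 -0.3877] len 0.1229 deg 16.7
  place 0.83 [ 0.4179 -0.3884  0.018 ]
  place 0.68 [ 0.6098 -0.409   0.018 ]
pos [ 0.4251 -0.3828  0.1998] turn [ 0.     0.    -0.001] shift cm [ 0.63 -0.36 19.58] n 5 turn rows 1
[ 0.41400708 -0.38840779  0.03      ] [ 0.35430711 -0.40306793  0.35825021]
```

Emit:
carry_out(claw=[6,6,6,6,6,6,6,6,6,6,0,0,0,0,0,0], delta_pos=[[0.65,-0.3,0],[0,0,3],[0,0,3],[0,0,3],[0,0,3],[0,0,2.5],[0,0,2],[0,0,1.6],[0,0,1.5],[0,0,0],[0,0,0],[0,0,0],[0,0,0],[0,0,0],[0,0,0],[0,0,0]], angular=[[0,0,-0.005],[0,0,0],[0,0,0],[0,0,0],[0,0,0],[0,0,0],[0,0,0],[0,0,0],[0,0,0],[0,0,0],[0,0,0],[0,0,0],[0,0,0],[0,0,0],[0,0,0],[0,0,0]])

```text
clock: 13.3
position: [0.4197, -0.3879, 0.0042]
ee_rot: [-0.443, 3.11, -0.001]
force: [-0.8, 0.4, 5.2]
width: 0.294
gripper_force: 25.0
```

Emit:
carry_out(claw=[0,0,0,0,0,0,0,0,0,0,0], delta_pos=[[0,0,-2],[0,0,-3],[0,0,-4],[0,0,-4],[0,0,-3],[0,0,-2],[0,0,0],[0,0,0],[0,0,0],[0,0,0],[0,0,0]], angular=[[0,0,0],[0,0,0],[0,0,0],[0,0,0],[0,0,0],[0,0,0],[0,0,0.1],[0,0,0.1],[0,0,0.115],[0,0,0],[0,0,0]])

```text
clock: 14.4
position: [0.4194, -0.3876, 0.1835]
ee_rot: [-0.045, -3.141, -0.0]
force: [-0.7, -0.1, -0.9]
width: 0.298
gripper_force: 25.0
```

Emit:
carry_out(claw=[0,0,0,0,0,0,0,0,0,0,0,0,0,0,0,0,0], delta_pos=[[-0.7,3.7,0],[-0.7,3.7,0],[-0.7,3.7,0],[-0.7,3.7,0],[-0.7,3.7,0],[-0.7,3.7,0],[-0.7,3.7,0],[-0.7,3.7,0],[-0.7,3.7,0],[-0.7,3.7,0],[-0.7,3.7,0],[-0.7,3.7,0],[-0.7,3.7,0],[-0.7,3.7,0],[0,0,0],[0,0,0],[0,0,0]], angular=[[0,0,0],[0,0,0],[0,0,0],[0,0,0],[0,0,0],[0,0,0],[0,0,0],[0,0,0],[0,0,0],[0,0,0],[0,0,0],[0,0,0],[0,0,0],[0,0,0],[0,0,0],[0,0,0],[0,0,0]])

```text
clock: 16.1
position: [0.5338, 0.1255, 0.1836]
ee_rot: [-0.05, -3.141, 0.001]
force: [0.5, -0.5, -0.9]
width: 0.296
gripper_force: 25.0
```

Run:
```python
from h import *
p=arm.get_image("wrist"); save(p,"w6.png"); print(arm.observe()["width"]); plan((.534,.1274,.0735),-1.74)
```

```text
0.29519095432711434
pos [0.5338 0.1253 0.1837] turn [-0.001 -0.    -0.002] shift cm [-0.02  0.21 11.02] n 3 turn rows 1
```

View pics/w6.png

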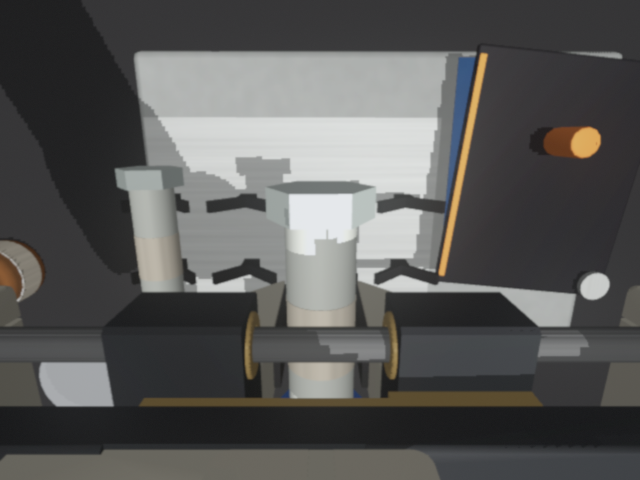

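Both neighbouring forks are placed evenly about the tube (left (238,205), right (410,205)), and the first tube at (150,225) is still lying well. I'll lower and release.

Emit:
carry_out(claw=[0,0,0,0,0,0,0,0,0,4.5,4.5,4.5,4.5,4.5,4.5,4.5,4.5], delta_pos=[[0,0.15,0],[0,0,2.5],[0,0,2.5],[0,0,2],[0,0,1.5],[0,0,1],[0,0,1],[0,0,0.5],[0,0,0],[0,0,0],[0,0,0],[0,0,0],[0,0,-1.5],[0,0,-3],[0,0,-3],[0,0,-3],[0,0,0]], angular=[[0,0,0],[0,0,0],[0,0,0],[0,0,0],[0,0,0],[0,0,0],[0,0,0],[0,0,0],[0,0,0],[0,0,0],[0,0,0],[0,0,0],[0,0,0],[0,0,0],[0,0,0],[0,0,0],[0,0,0]])

```text
clock: 17.85
position: [0.5365, 0.129, 0.1831]
ee_rot: [0.05, 3.134, 0.004]
force: [1.4, 0.2, -0.0]
width: 0.49
gripper_force: 0.0
```

Run:
```python
from h import *
plan((.48,.28,.18),-1.74)
for n in("top","scene"):
    p=arm.get_image(n); print(n); tube(p,z=.086)
    for r in arm.place_of("cover_knob",p)[:1]: print("knob",plane(p,px(r["centre"]),.104))
p=arm.get_image("wrist"); 
for r in arm.place_of("cover_knob",p)[:1]: print("knob",px(r["centre"]),plane(p,px(r["centre"]),.104))
```

```text
pos [0.5365 0.129  0.1831] turn [ 0.003  0.007 -0.002] shift cm [ 6.1  14.92  0.31] n 5 turn rows 1
top
tube conf 0.91 px [316. 225.] origin [0.5309 0.0129] capbased [0.5304 0.0114] len 0.1189 deg -0.9
  place 0.85 [ 0.6035 -0.3991  0.018 ]
  place 0.69 [0.2761 0.2698 0.018 ]
  place 0.68 [0.527  0.0143 0.018 ]
  place 0.64 [ 0.2531 -0.4395  0.018 ]
knob [0.46846572 0.28076905 0.104     ]
scene
tube conf 0.91 px [299. 275.] origin [0.5283 0.0127] capbased [0.5296 0.0125] len 0.1367 deg -3.1
tube conf 0.58 px [349. 280.] origin [0.5293 0.1301] capbased [0.532  0.1298] len 0.1455 deg -2.3
  place 0.98 [0.4923 0.126  0.018 ]
  place 0.87 [ 0.2541 -0.4413  0.018 ]
  place 0.78 [0.4869 0.0092 0.018 ]
  place 0.75 [0.2789 0.2684 0.018 ]
  place 0.73 [ 0.6066 -0.4031  0.018 ]
knob [0.46930691 0.27878083 0.104     ]
knob [581.632 143.616] [0.47069789 0.28268038 0.104     ]
```

Emit:
carry_out(claw=[6,6,6,6,6,6,6], delta_pos=[[1.5,3,0],[1.5,3,0],[1.5,3,0],[1.5,3,0],[1.2,2.9,0],[0,0,0],[0,0,0]], angular=[[0,0,0],[0,0,0],[0,0,0],[0,0,0],[0,0,0],[0,0,0],[0,0,0]])

```text
clock: 19.05
position: [0.4664, 0.28, 0.1784]
ee_rot: [-0.047, -3.141, 0.001]
force: [0.9, -0.6, 0.0]
width: 0.655
gripper_force: 0.0
```

Run:
```python
from h import *
p=arm.get_image("wrist"); 
hsv=cv2.cvtColor(p["frame"],cv2.COLOR_RGB2HSV); m=cv2.inRange(hsv,(8,180,200),(16,255,255))
n,l,st,c=cv2.connectedComponentsWithStats(m)
for i in np.argsort(-st[1:,4])[:3]+1: print(st[i],c[i],plane(p,c[i],.112))
for r in arm.place_of("cover_knob",p)[:1]: print("knob",px(r["centre"]),plane(p,px(r["centre"]),.104))
save(p,"w7.png"); plan((.4695,.2805,.089),-1.74)
```

```text
knob [319.168 257.712] [0.46937483 0.27858388 0.104     ]
pos [0.4672 0.2785 0.1786] turn [-0.001  0.    -0.003] shift cm [-0.23  0.21  8.96] n 3 turn rows 1
```

View pics/w7.png

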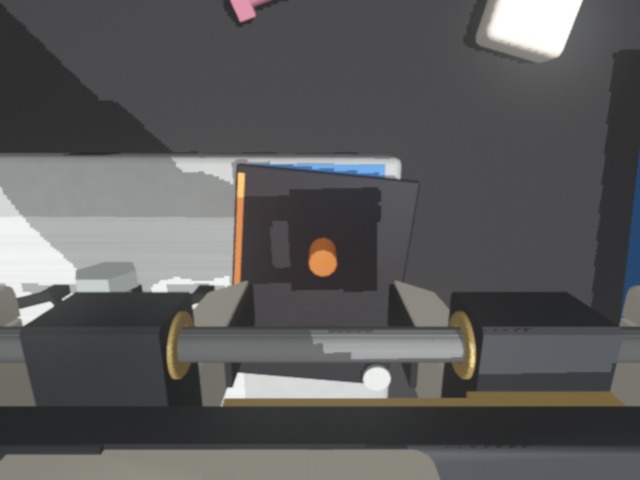

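The wrist view shows the knob at (323,262), centred between the open fingers. The cover is ajar by about 0.1 rad, and the keys lie beneath it.

Run:
```python
from h import *
q=np.array([.5149,.157]);Rz=R.from_euler("z",-1.74,degrees=True)
pin=Rz.apply([.05,.162,0])[:2]+q; print(pin)
a=np.radians(np.linspace(200.7,118.7,16)); P=pin+.1072*np.c_[np.cos(a),np.sin(a)]
T=(R.from_euler("z",-1.74,degrees=True)*R.from_matrix(np.diag([-1.,1,-1]))).inv()
d=T.apply(np.c_[np.diff(P,axis=0),np.zeros(15)])*100; print(P[0],P[-1]); print(d[:,:2].round(2).tolist())
```

```text
[0.56979592 0.3174071 ]
[0.46951632 0.2795146 ] [0.51831596 0.41143717]
[[0.34, 0.96], [0.25, 0.99], [0.16, 1.01], [0.06, 1.02], [-0.04, 1.02], [-0.14, 1.01], [-0.23, 1.0], [-0.33, 0.97], [-0.42, 0.93], [-0.5, 0.89], [-0.59, 0.84], [-0.66, 0.78], [-0.73, 0.71], [-0.8, 0.64], [-0.86, 0.56]]
```

Emit:
carry_out(claw=[6,6,6,6,6,0,0,0,0,0,0,0], delta_pos=[[-0.2,0.1,0],[0,0,3],[0,0,3],[0,0,2.9],[0,0,0],[0,0,0],[0,0,0],[0,0,0],[0,0,0],[0,0,0],[0,0,0],[0,0,0]], angular=[[0,0,0],[0,0,0],[0,0,0],[0,0,0],[0,0,0],[0,0,0],[0,0,0],[0,0,0],[0,0,0],[0,0,0],[0,0,0],[0,0,0]], force=6)

```text
clock: 20.35
position: [0.4689, 0.2807, 0.0901]
ee_rot: [0.05, 3.141, 0.001]
force: [-0.8, -0.2, 3.6]
width: 0.192
gripper_force: 6.0
```

Emit:
carry_out(claw=[0,0,0,0,0,0,0,0,0,0,0,0,0,0,0,0,0], delta_pos=[[0.34,0.96,0],[0.25,0.99,0],[0.16,1.01,0],[0.06,1.02,0],[-0.04,1.02,0],[-0.14,1.01,0],[-0.23,1,0],[-0.33,0.97,0],[-0.42,0.93,0],[-0.5,0.89,0],[-0.59,0.84,0],[-0.66,0.78,0],[-0.73,0.71,0],[-0.8,0.64,0],[-0.86,0.56,0],[0,0,0],[0,0,0]], angular=[[0,0,0],[0,0,0],[0,0,0],[0,0,0],[0,0,0],[0,0,0],[0,0,0],[0,0,0],[0,0,0],[0,0,0],[0,0,0],[0,0,0],[0,0,0],[0,0,0],[0,0,0],[0,0,0],[0,0,0]])

```text
clock: 22.05
position: [0.5185, 0.4126, 0.0898]
ee_rot: [0.05, 3.14, 0.001]
force: [0.9, 1.2, -2.3]
width: 0.194
gripper_force: 6.0
```

Emit:
carry_out(claw=[4,4,4,4,4,4,4,2,0,0,0,0,0,0], delta_pos=[[0,0,0],[0,0,0],[0,0,-1.5],[0,0,-3],[0,0,-4],[0,0,-3],[0.5,-3,0],[0.5,-3,0],[0.5,-3,0],[0,-3,0],[0,-3,0],[0,0,0],[0,0,0],[0,0,0]], angular=[[0,0,0],[0,0,0],[0,0,0],[0,0,0],[0,0,0],[0,0,0],[0,0,0],[0,0,0],[0,0,0],[0,0,0],[0,0,0],[0,0,0],[0,0,0],[0,0,0]])

```text
clock: 23.45
position: [0.4981, 0.2641, 0.2055]
ee_rot: [0.048, 3.14, 0.002]
force: [-0.1, 0.7, 0.4]
width: 0.008
gripper_force: 0.0
```

Run:
```python
from h import *
p=arm.get_image("wrist"); save(p,"w8.png"); np.save("w8.npy",p,allow_pickle=True)
q=np.array([.5149,.157,0]);Rz=R.from_euler("z",-1.74,degrees=True)
for k in("blue","white","yellow","green","red"):
    for r in arm.place_of(f"key_{k}_top",p)[:2]: X=plane(p,px(r["centre"]),.072); print(k,round(r["conf"],2),px(r["centre"]).round(),X.round(4),"rocker",(Rz.inv().apply(X-q)*1000).round(1))
plan((.5,.26,.2),-1.74)
```

```text
blue 0.87 [307. 165.] [0.4474 0.2552 0.072 ] rocker [-70.4  96.1  72. ]
blue 0.32 [357. 216.] [0.488  0.2926 0.072 ] rocker [-31.  134.7  72. ]
white 0.92 [305. 218.] [0.4881 0.2519 0.072 ] rocker [-29.6  94.   72. ]
yellow 0.68 [361. 163.] [0.4477 0.2951 0.072 ] rocker [-71.4 136.   72. ]
green 0.94 [362. 216.] [0.4874 0.2963 0.072 ] rocker [-31.7 138.4  72. ]
green 0.45 [360. 164.] [0.4483 0.295  0.072 ] rocker [-70.8 135.9  72. ]
red 0.65 [305. 269.] [0.5301 0.2503 0.072 ] rocker [12.4 93.7 72. ]
red 0.35 [307. 163.] [0.446  0.2553 0.072 ] rocker [-71.8  96.2  72. ]
pos [0.498  0.2634 0.2046] turn [-0.    -0.    -0.001] shift cm [-0.21 -0.34  0.46] n 1 turn rows 1
```

View pics/w8.png

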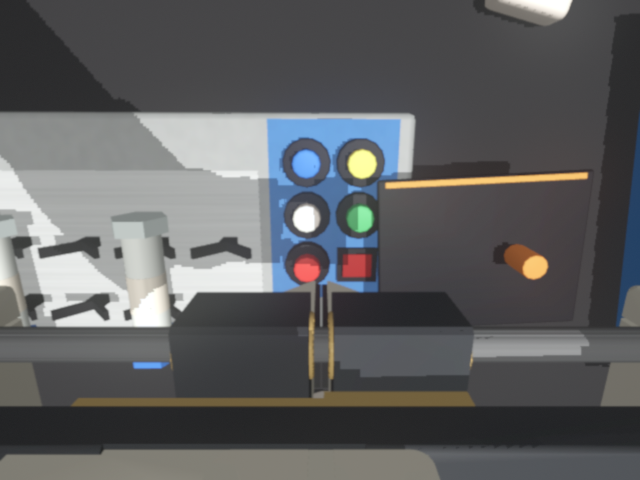

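The wrist view shows blue (306,163), yellow (362,164), white (306,217), green (360,218) and red (306,268). A square red mark sits at (356,266), and the open cover's edge runs along col 380. Both tubes are in their cradles.

Run:
```python
from h import *
p=np.load("w8.npy",allow_pickle=True).item()
for uv in((380,182),(380,215),(382,260),(592,172)): print(plane(p,uv,.082).round(4))
s=arm.observe(); print(np.round(s["joints"],2))
q=np.array([.5149,.157,0]);Rz=R.from_euler("z",-1.74,degrees=True)
for k,uv in dict(blue=(306,163),white=(306,217),yellow=(362,163),green=(360,218),red=(306,268)).items(): print(k,plane(p,uv,.072).round(4), (Rz.inv().apply(plane(p,uv,.072)-q)*1000).round(1))
plan((.447,.254,.12),88.26); plan((.447,.254,.12),-91.74)
t=arm.get_image("top"); tube(t,z=.086)
```

```text
[0.4606 0.3083 0.082 ]
[0.4852 0.3086 0.082 ]
[0.5207 0.3106 0.082 ]
[0.458  0.4621 0.082 ]
[-0.71  0.35  0.17  1.77 -0.07  1.03  1.03]
blue [0.4461 0.2545 0.072 ] [-71.7  95.3  72. ]
white [0.4872 0.2528 0.072 ] [-30.6  94.9  72. ]
yellow [0.4474 0.2962 0.072 ] [-71.7 137.1  72. ]
green [0.4893 0.2947 0.072 ] [-29.8 136.8  72. ]
red [0.5291 0.2511 0.072 ] [11.3 94.5 72. ]
pos [0.498  0.2634 0.2046] turn [ 0.    -0.    -1.571] shift cm [1.1  5.07 8.46] n 3 turn rows 12
pos [0.498  0.2634 0.2046] turn [-0.   -0.    1.57] shift cm [-1.1  -5.07  8.46] n 3 turn rows 12
tube conf 0.67 px [317. 226.] origin [0.5294 0.0131] capbased [0.5304 0.0121] len 0.1161 deg -0.8
tube conf 0.64 px [275. 222.] origin [0.5312 0.1292] capbased [0.532  0.1282] len 0.1165 deg -1.7
  place 0.83 [ 0.2515 -0.4427  0.018 ]
  place 0.79 [0.5222 0.0165 0.018 ]
  place 0.64 [0.5338 0.1367 0.018 ]
```

Emit:
carry_out(claw=[0,0,0,0,0,0,0,0,0,0,0,0,0,0,0,0,0], delta_pos=[[0,0,0],[0,0,0],[0,0,0],[0,0,0],[0,0,0],[0,0,0],[0,0,0],[0,0,0],[0,0,0],[0,0,0],[0,0,0],[0,0,0],[-0.5,-2.6,2.8],[-0.55,-2.55,2.8],[0,0,2.9],[0,0,0],[0,0,0]], angular=[[0,0,0.131],[0,0,0.131],[0,0,0.131],[0,0,0.131],[0,0,0.131],[0,0,0.131],[0,0,0.131],[0,0,0.131],[0,0,0.131],[0,0,0.131],[0,0,0.13],[0,0,0.13],[0,0,0],[0,0,0],[0,0,0],[0,0,0],[0,0,0]])

```text
clock: 25.6
position: [0.4469, 0.254, 0.1202]
ee_rot: [2.256, 2.186, -0.0]
force: [-0.4, 0.5, 0.7]
width: 0.004
gripper_force: 0.0
```

Run:
```python
from h import *
plan((.4465,.2535,.075),-91.74); print(arm.observe()["force"],arm.observe()["joints"][6])
```

```text
pos [0.4469 0.254  0.1202] turn [ 0.     0.    -0.001] shift cm [-0.05 -0.04  4.52] n 2 turn rows 1
[-0.4310361   0.45621777  0.72278692] -0.3868584971640117
```

Press blue, stepping down to z ≈ 0.065.

Emit:
carry_out(claw=[0,0,0,0,0,0,0], delta_pos=[[0,0,2.5],[0,0,2],[0,0,0.4],[0,0,0.4],[0,0,0.2],[0,0,0],[0,0,0]], angular=[[0,0,0],[0,0,0],[0,0,0],[0,0,0],[0,0,0],[0,0,0],[0,0,0]])

```text
clock: 26.3
position: [0.4471, 0.2543, 0.0663]
ee_rot: [-2.256, -2.186, -0.003]
force: [-2.2, -2.4, 7.7]
width: 0.005
gripper_force: 4.0
```

Emit:
carry_out(claw=[0,0,0,0,0,0,0,0,0,0,0,0], delta_pos=[[0,0,-1.5],[0,0,-1.5],[0,2,0],[0,2.1,0],[0,0,0],[0,0,1.5],[0,0,0.5],[0,0,0.4],[0,0,0.4],[0,0,0.2],[0,0,0],[0,0,0]], angular=[[0,0,0],[0,0,0],[0,0,0],[0,0,0],[0,0,0],[0,0,0],[0,0,0],[0,0,0],[0,0,0],[0,0,0],[0,0,0],[0,0,0]])

```text
clock: 27.5
position: [0.487, 0.2527, 0.0661]
ee_rot: [-2.255, -2.186, -0.0]
force: [-6.3, -2.6, 18.6]
width: 0.004
gripper_force: 9.3
```

Emit:
carry_out(claw=[0,0,0,0,0,0,0,0,0], delta_pos=[[0,0,-1.5],[0,0,-2],[1.3,-1.4,0],[1.3,-1.4,0],[1.2,-1.3,0],[0,0,0],[0,0,1],[0,0,0.5],[0,0,0]], angular=[[0,0,0],[0,0,0],[0,0,0],[0,0,0],[0,0,0],[0,0,0],[0,0,0],[0,0,0],[0,0,0]])

```text
clock: 28.4
position: [0.4476, 0.2907, 0.0837]
ee_rot: [2.257, 2.185, -0.003]
force: [0.1, -0.7, 0.4]
width: 0.006
gripper_force: 0.0
```

Run:
```python
from h import *
plan((.4465,.294,.0655),-91.74); print(arm.observe()["force"])
```

```text
pos [0.4476 0.2907 0.0837] turn [-0.001  0.002 -0.002] shift cm [ 0.33 -0.12  1.82] n 1 turn rows 1
[ 0.1287841  -0.66623921  0.37547238]
```

Emit:
carry_out(claw=[0,0,0,0,0,0,0], delta_pos=[[0.3,-0.1,0],[0,0,0.8],[0,0,0.4],[0,0,0.4],[0,0,0.3],[0,0,0],[0,0,0]], angular=[[0,0,0],[0,0,0],[0,0,0],[0,0,0],[0,0,0],[0,0,0],[0,0,0]])

```text
clock: 29.1
position: [0.4466, 0.295, 0.0662]
ee_rot: [-2.255, -2.186, -0.0]
force: [-2.5, -1.5, 10.5]
width: 0.006
gripper_force: 5.3
```

Emit:
carry_out(claw=[0,0,0,0,0,0,0,0,0,0,0,0,0,0], delta_pos=[[0,0,-1.5],[0,0,-1.5],[0,2.1,0],[-0.1,2.1,0],[0,0,0],[0,0,1],[0,0,0.5],[0,0,0.4],[0,0,0.4],[0,0,0.3],[0,0,0.3],[0,0,0.1],[0,0,0],[0,0,0]], angular=[[0,0,0],[0,0,0],[0,0,0],[0,0,0],[0,0,0],[0,0,0],[0,0,0],[0,0,0],[0,0,0],[0,0,0],[0,0,0],[0,0,0],[0,0,0],[0,0,0]])

```text
clock: 30.5
position: [0.4879, 0.2927, 0.0662]
ee_rot: [-2.255, -2.186, 0.001]
force: [-5.8, -2.7, 11.8]
width: 0.008
gripper_force: 5.4
```

Emit:
carry_out(claw=[0,0,0,6,6,6,6,6,6,6], delta_pos=[[0,0,-3],[0,0,-4],[0,0,-4],[0,0,0],[3,0.7,0],[3,0.7,0],[3,0.7,0],[3,0.6,0],[0,0,0],[0,0,0]], angular=[[0,0,0],[0,0,0],[0,0,0],[0,0,0],[0,0,0],[0,0,0],[0,0,0],[0,0,0],[0,0,0],[0,0,0]])

```text
clock: 31.5
position: [0.5191, 0.4119, 0.1747]
ee_rot: [2.254, 2.187, -0.002]
force: [0.0, -0.7, 0.2]
width: 0.563
gripper_force: 0.0
```

Run:
```python
from h import *
plan((.5185,.412,.090),-91.74)
for n in("wrist","top","scene"):
    p=arm.get_image(n)
    for r in arm.place_of("cover_knob",p)[:1]: print(n,"knob",round(r["conf"],2),px(r["centre"]),plane(p,px(r["centre"]),.104))
    if n=="wrist": save(p,"w9.png")
    if n=="top": tube(p,z=.086)
```

```text
pos [0.5191 0.4119 0.1747] turn [-0.     0.001  0.   ] shift cm [ 0.01 -0.06  8.47] n 3 turn rows 1
wrist knob 0.64 [320.128 254.208] [0.51855836 0.41180903 0.104     ]
top knob 0.68 [172.672 228.624] [0.52424554 0.42268919 0.104     ]
tube conf 0.84 px [274. 225.] origin [0.5312 0.1294] capbased [0.5321 0.1293] len 0.1168 deg -2.6
tube conf 0.69 px [317. 226.] origin [0.5267 0.0131] capbased [0.5305 0.0117] len 0.122 deg -0.0
  place 0.98 [ 0.2581 -0.4365  0.018 ]
  place 0.95 [0.5294 0.0081 0.018 ]
  place 0.72 [ 0.6059 -0.4067  0.018 ]
  place 0.58 [0.2713 0.2652 0.018 ]
  place 0.53 [ 0.5791 -0.273   0.018 ]
scene knob 0.74 [478.592 271.488] [0.52003024 0.41236242 0.104     ]
```

View pics/w9.png

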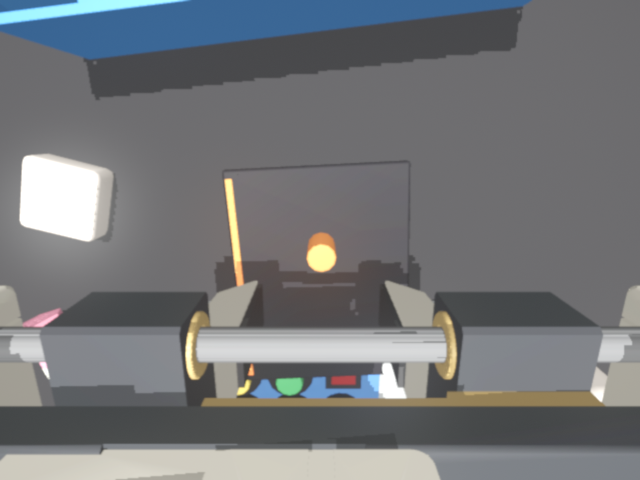

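Run:
```python
from h import *
pin=np.array([.5698,.3174])
a=np.radians(np.linspace(118.5,206.0,17)); P=pin+.1072*np.c_[np.cos(a),np.sin(a)]
T=(R.from_euler("z",-91.74,degrees=True)*R.from_matrix(np.diag([-1.,1,-1]))).inv()
d=T.apply(np.c_[np.diff(P,axis=0),np.zeros(16)])*100; print(P[0],P[-1]); print(d[:,:2].round(2).tolist())
```

```text
[0.51864858 0.41160919] [0.47344928 0.27040661]
[[-0.56, -0.86], [-0.64, -0.8], [-0.71, -0.74], [-0.78, -0.67], [-0.84, -0.59], [-0.89, -0.51], [-0.93, -0.42], [-0.97, -0.33], [-1.0, -0.23], [-1.01, -0.14], [-1.02, -0.04], [-1.02, 0.06], [-1.01, 0.15], [-0.99, 0.25], [-0.96, 0.34], [-0.93, 0.43]]
```

Emit:
carry_out(claw=[6,6,6,6,0,0,0,0,0,0], delta_pos=[[0,0,3],[0,0,3],[0,0,2.4],[0,0,0],[0,0,0],[0,0,0],[0,0,0],[0,0,0],[0,0,0],[0,0,0]], angular=[[0,0,0],[0,0,0],[0,0,0],[0,0,0],[0,0,0],[0,0,0],[0,0,0],[0,0,0],[0,0,0],[0,0,0]], force=6)

```text
clock: 32.9
position: [0.5193, 0.4119, 0.0921]
ee_rot: [-2.255, -2.187, -0.001]
force: [0.1, 0.3, 2.2]
width: 0.191
gripper_force: 6.0
```

Emit:
carry_out(claw=[0,0,0,0,0,0,0,0,0,0,0,0,0,0,0,0,0,0], delta_pos=[[-0.56,-0.86,0],[-0.64,-0.8,0],[-0.71,-0.74,0],[-0.78,-0.67,0],[-0.84,-0.59,0],[-0.89,-0.51,0],[-0.93,-0.42,0],[-0.97,-0.33,0],[-1,-0.23,0],[-1.01,-0.14,0],[-1.02,-0.04,0],[-1.02,0.06,0],[-1.01,0.15,0],[-0.99,0.25,0],[-0.96,0.34,0],[-0.93,0.43,0],[0,0,0],[0,0,0]], angular=[[0,0,0],[0,0,0],[0,0,0],[0,0,0],[0,0,0],[0,0,0],[0,0,0],[0,0,0],[0,0,0],[0,0,0],[0,0,0],[0,0,0],[0,0,0],[0,0,0],[0,0,0],[0,0,0],[0,0,0],[0,0,0]])

```text
clock: 34.7
position: [0.4744, 0.2702, 0.092]
ee_rot: [2.256, 2.186, 0.002]
force: [2.4, 0.8, 1.6]
width: 0.194
gripper_force: 6.0
```

Emit:
carry_out(claw=[0,0,0,0], delta_pos=[[-0.3,0.15,0],[0,0,0],[-0.2,0.1,0],[0,0,0]], angular=[[0,0,0],[0,0,0],[0,0,0],[0,0,0]])

```text
clock: 35.1
position: [0.4744, 0.2673, 0.0915]
ee_rot: [-2.251, -2.187, 0.001]
force: [-2.0, 7.5, 1.6]
width: 0.196
gripper_force: 6.0
```

Emit:
carry_out(claw=[4,4,4,4,4,4,4,4,4], delta_pos=[[0,0,0],[0,0,0],[0,0,0],[0,0,-1.5],[0,0,-3],[0,0,-4],[0,0,-4],[0,0,0],[0,0,0]], angular=[[0,0,0],[0,0,0],[0,0,0],[0,0,0],[0,0,0],[0,0,0],[0,0,0],[0,0,0],[0,0,0]])

```text
clock: 36.0
position: [0.4764, 0.2653, 0.2173]
ee_rot: [-2.256, -2.186, -0.002]
force: [0.1, 0.0, -1.1]
width: 0.437
gripper_force: 0.0
```

Run:
```python
from h import *
pin=np.array([.5698,.3174])
for n in("top","scene","wrist"):
    p=arm.get_image(n)
    for r in arm.place_of("cover_knob",p)[:1]:
        k=plane(p,px(r["centre"]),.104)[:2]; v=k-pin; print(n,"knob",round(r["conf"],2),k,np.degrees(np.arctan2(v[1],v[0]))%360)
    if n!="wrist": tube(p,z=.086)
    if n=="scene": save(p,"s10.png",(260,200,480,360),3.6)
```

```text
top knob 0.58 [0.47341453 0.27367857] 204.3995271143343
tube conf 0.93 px [277. 222.] origin [0.5311 0.1297] capbased [0.532  0.1296] len 0.117 deg -3.0
tube conf 0.84 px [313. 228.] origin [0.5295 0.0133] capbased [0.5303 0.0127] len 0.1163 deg -0.1
  place 0.91 [ 0.6127 -0.402   0.018 ]
  place 0.86 [0.5285 0.01   0.018 ]
  place 0.77 [0.2671 0.2536 0.018 ]
  place 0.71 [ 0.2527 -0.4433  0.018 ]
  place 0.69 [0.5376 0.1467 0.018 ]
scene knob 0.78 [0.47012293 0.26961317] 205.61382633456392
tube conf 0.94 px [349. 279.] origin [0.5296 0.13  ] capbased [0.532  0.1298] len 0.1406 deg -1.7
tube conf 0.57 px [302. 276.] origin [0.5296 0.0135] capbased [0.5308 0.013 ] len 0.1382 deg -2.1
  place 0.74 [ 0.2523 -0.4414  0.018 ]
  place 0.7 [0.2788 0.2745 0.018 ]
  place 0.64 [0.4872 0.0118 0.018 ]
  place 0.6 [ 0.6086 -0.4084  0.018 ]
wrist knob 0.94 [0.47521288 0.27242647] 205.42978238239562
```

View pics/s10.png

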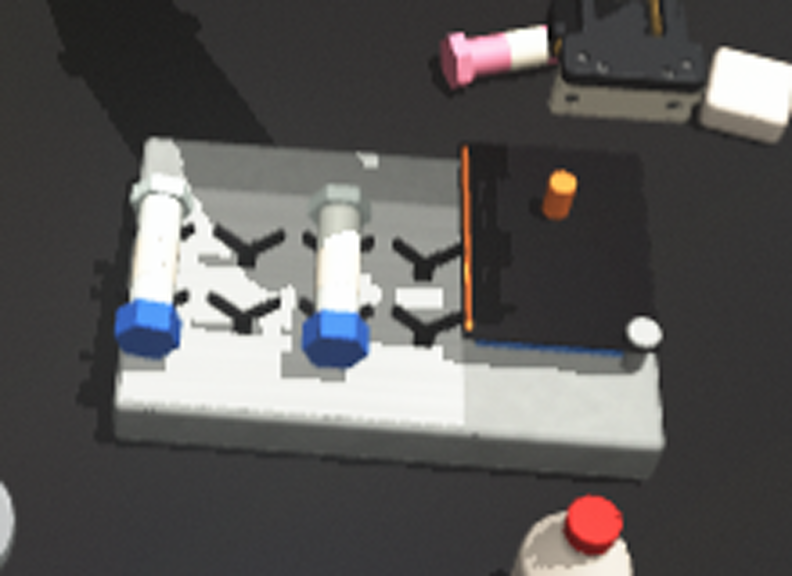

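Run:
```python
from h import *
p=arm.get_image("scene")
c=[plane(p,np.array(u)/3.6+[260,200],.082) for u in((464,148),(471,331),(640,155))]
a=c[1]-c[0];b=c[2]-c[0]; print(np.degrees(np.arctan2(a[1],a[0])),np.degrees(np.arctan2(-b[0],b[1])))
```

```text
-1.127401315700007 0.4371793517975954
```

The cover's edges lie within about 2° of the rocker's, so it is fully closed. Both tubes are resting in their cradles. I'm handing in.

```bash
python3 -c "
from cell import arm
print(arm.sign_off())"
```

```text
the job is handed in; nothing more can be done
None
```

I loaded both blue-capped tubes into their own cradles (y = -145 and y = -29 mm) with the caps on the far side, swung the cover aside, pressed blue, white, yellow and green in that order, swung the cover back over the keys, and handed the job in; no verdict came back.

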